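Index the carving carriage to the hand rest and mount a cup blank

ROBOT

A 6-joint arm with a two-finger parallel gripper is mounted at the origin on the work surface. World frame = base frame: x ahead of the robot, y to its left, z up, the work surface at z = 0. Lengths are in m, angles in rad, forces in N, time in s.
With the tool pointing down it reaches from about 0.35 to 0.85 m from the base axis. Payload 8.1 kg.
Tool frame: the origin (TCP) lies midway between the tips of the shut fingers; the grasp point (between the pads) lies 19 mm behind it (robot.grip_point_offset is the distance from the TCP to the grasp point, in m); z points along the fingers, y is the line along which they close (so a half turn about z gives the same grasp; the last joint's range is limited). The gripper opens to 93 mm and grips with 3 to 60 N. Pads are 15 mm wide; open, the fingers measure 128 mm over their backs; the gripper's body (75 mm by 188 mm) begins 65 mm behind the grasp point.
Start: joints at [1.107, 0.13, 1.488, -0, 1.523, -0.085], TCP at [0.222, 0.557, 0.219] pointing down, gripper open.
Joint ranges: [-2.96, 2.96], [-0.89, 2.26], [0.02, 2.5], [-1.34, 4.48], [0, 2.73], [-2.66, 2.66]. Speed limits (rad/s): [2.39, 2.39, 2.79, 3.14, 3.14, 3.14].

INTERFACE

Orientations are given as a rotation vector (axis times angle).
In Python, from plant import robot, read_camera, job gives the robot as it stands.
- The arm moves only by the shell command python3 -m inch 'ROWS' [FORCE]. ROWS is JSON, one flat list of numbers, 5 for each row, row after row: the shift along the world's x, y, z in mm, then the turn about the world's z in degrees, then the opening in per cent of the stroke, from 0 (shut) to 100 (fully open). In form: [dx, dy, dz, yaw, hand, dx, dy, dz, yaw, hand, ...]. A call has 1 to 10 rows; each row is the pose to reach, as a shift and turn from the pose commanded when the call began; what a row does not reach only later rows make up. A row lasts 1/12 s, in which the tool goes at most 41.7 mm and 7.16 degrees, less where a joint would pass 70% of its speed; a pose out of reach is approached as far as the arm can. A call with a gripper value outside its range is refused whole. The fingers move at their own pace and stop on an object; FORCE is the grip in N (left out, the last holds). Time passes only in rows, so rows that repeat a pose let the fingers close. It gives the time, the measured TCP pose, the force, the opening and the grip force at its end, in the units of the state.
- robot.read_state(): the state, without advancing time (a new reading comes with each control period).
- read_camera(name): name is "scene" or "top" or "wrist"; returns a dict with "image" (400x640x3 uint8, blue, green, red), "K" (3x3 intrinsics, pixels), "D" ([k1, k2, p1, p2, k3] as OpenCV has them; the pictures are not rectified), "extrinsics" (4x4, takes a point from world to camera coordinates); the wrist camera has in their place "mount" (4x4, takes a point from camera to tool coordinates, whose origin is the TCP and whose axes are the flange's). Camera axes: x right, y down, z forward; pixel columns grow to the right and rows downward; lengths in m; the calibration is good to about 2 mm. A picture is of the moment at which its call begins: read the wrist's pose just before it. There is no depth.
- job.close_job(): hands the job in; it is judged then, once.
The state is a dict: "t": time; "q": joint angles; "dq": joint speeds; "joint_torque": joint torques, N m; "tool_pos": TCP position; "orientation": TCP orientation; "force": force on the tool from outside, world axes, zero at the start; "wrist_torque": the same for the moment, N m; "opening": finger opening in m; "gripper_force": force on a finger pad.
Only numpy, scipy, OpenCV 4.12 (cv2) and the standard library are available. Lean on these libraries where they do the work, as an engineer would, in place of code of your own. Each camera call takes 0.05 s, during which the arm holds its last target. There are 200 camera calls.

TASK

Set up the carving slide for work at the hand rest: pull up the carriage's black spring knob, slide the carriage to the last hole at the hand-rest end and let the pin drop fully into it. Then take the cup blank from its wooden stand and put its D-shaped steel stub into the carriage's socket, flat against flat (cup handle away from the knob), until it sits fully home, and let go. Leave the finished cup, the carved bird and the mallet where they are.

Things in the scene. Friction and masses are not known exactly. Their poses are not given: they have to be found in the camera images.
- socket (a point): Mouth centre of the D bore in the carriage's square dark steel boss (46 mm wide, top at this point, 66 mm above bench). Bore 26 mm dia, 34 deep, with a bright steel flat 9 mm from the axis on the +x side, chamfered mouth. Axes: z up, y along the slide, x across it, from knob to socket. Moves with the carriage. Carriage plate: 80 mm along y, its top 26 mm below this point.
- knob_centre (a point): Centre of the black round pull knob of the carriage's index plunger, 28 mm dia, 22 high, 75 mm above bench when home; 80 mm from the socket along its -x. Below it a 20 mm round sleeve, whose top is 13 mm under this point when home. Pulled straight up; the whole carriage slides with the raised knob. Axes as socket.
- plunger (a joint): Lift of the plunger, m: 0 = pin fully home in a hole, 0.014 = upper stop. The round-nosed 10 mm pin reaches 8 mm into the hole, so it is clear above 0.008; let go between holes it rides on the strip at about 0.008. A spring pushes it down, 4 N at 0, 9 N at the stop.
- carriage (a joint): Carriage position along socket's y axis, m; stops at +-0.085. The flat steel index strip has five 13 mm holes: -0.070, -0.035, 0, +0.035, +0.070; the pin starts in the middle one (0). Last holes: +0.070 and -0.070. Friction about 2 N. Pin in a hole: locked, with 1.5 mm of play each way.
- rest_top (a point): Top centre of the fixed wooden hand rest: 60 mm square foot, post, fat round crossbar (44 mm dia, 90 long, across the slide), 114 mm high. It stands beyond the +y or the -y end of the slide, in line with the socket, 185 mm from the socket's place at carriage 0; 115 mm from the socket with the carriage in the last hole at that end.
- sander_top (a point): Top centre of the fixed drum sander (grey 60 mm square motor box, upright 36 mm drum), 115 mm high, at the other end of the slide, 185 mm from its middle. Not used.
- blank_centre (a point): Centre of the loose solid wooden cup blank: eight-sided, 56 mm across flats, 66 high, 0.2 kg; this point is 33 mm above its underside. Cup handle on its +x side, 16 mm wide, reaching 51 mm from the axis; its +y and -y faces are free and parallel. z up. Home in the socket: handle towards socket +x, this point 33 mm above the socket's mouth.
- stub_shoulder (a point): Point on the blank's axis at its underside, where the steel D stub begins, 33 mm below blank_centre, same axes. The stub goes down from here: 24 mm dia, 30 long, flat 8 mm from the axis on the handle's (+x) side, foot chamfered 3 mm. Home in the socket this point coincides with socket.
- stand: Fixed dark wooden block, 100 x 100 x 36 mm, origin under its centre. A round 30 mm hole in its middle, 34 mm deep, holds the blank's stub loosely (3 mm play all round); the blank's underside rests on its top.
- cup: Finished dark wooden cup, 70 mm wide, 75 high, loose, origin under its centre. Leave alone.
- bird: Carved wooden bird, about 80 mm long and high, loose, origin under its centre. Leave alone.
- mallet: Wooden mallet, 240 mm long, lying, loose. Leave alone.
There are look-alikes about, which are no part of the job. Leave any orange or yellow look-alike of the part that bears blank_centre alone.

How it is judged:
By the outcome, as a careful person would: the job done as asked, in the order asked, and still so for the second after the job is handed in, with the robot touching nothing.
It also fails if it takes over 58 s, if anything falls off the work surface, if the arm or the gripper's body presses on something with over 40 N, if the wrist force passes 120 N, or if a joint passes its speed limit or range.

## Working session

There is one attempt and no reset: what is moved stays moved. The work goes in short steps, Python scripts to look and compute and a shell command to move; the robot and the scene stay as the last step left them, time stands still between calls to the robot, and variables do not carry over. Pictures are saved under pics/ and viewed, at most 10 in all, crops included, and the job is handed in when it is done.

```bash
mkdir -p pics; ls
python3 - <<'E'
from plant import robot, read_camera, job
import cv2,numpy as np,pickle
d={n:read_camera(n) for n in("scene","top")}
pickle.dump(d,open("cams.pkl","wb"))
for n in d:
    cv2.imwrite(f"pics/{n}0.png",d[n]["image"]); print(n,np.round(d[n]["K"],1).tolist(),np.round(d[n]["extrinsics"],3).tolist(),d[n]["D"])
s=robot.read_state();print(s)
E
```

```text
pics
scene [[408.5, 0.0, 321.4], [0.0, 408.5, 195.5], [0.0, 0.0, 1.0]] [[0.225, 0.974, -0.005, -0.082], [0.634, -0.15, -0.759, -0.301], [-0.74, 0.168, -0.651, 1.704], [0.0, 0.0, 0.0, 1.0]] [-0.07309388  0.          0.          0.          0.        ]
top [[380.7, 0.0, 318.2], [0.0, 380.7, 200.5], [0.0, 0.0, 1.0]] [[-0.013, -1.0, -0.001, -0.046], [-0.997, 0.013, -0.079, 0.574], [0.079, -0.0, -0.997, 1.168], [0.0, 0.0, 0.0, 1.0]] [-0.0592572  0.         0.         0.         0.       ]
{'t': 0.1, 'q': array([ 1.10659080e+00,  1.31099458e-01,  1.48914825e+00, -7.63608461e-06,
        1.52300569e+00, -8.54154312e-02]), 'dq': array([-0.00146093, -0.00279241, -0.00343688,  0.00210622,  0.00127407,
        0.00108246]), 'joint_torque': array([ 1.18154625e-03, -5.61344397e+01, -4.93095160e+01,  7.70570152e-02,
        2.90733785e-02, -6.26498763e-05]), 'tool_pos': array([0.22164028, 0.55701561, 0.21769625]), 'orientation': array([-5.91367078e-01, -3.08497938e+00,  2.51369623e-03]), 'force': array([ 0.00906063,  0.98326913, -1.08234464]), 'wrist_torque': array([ 0.02263303, -0.02356445, -0.05268958]), 'gripper_force': 0.0, 'opening': 0.09280715780610298}
```

View pics/scene0.png

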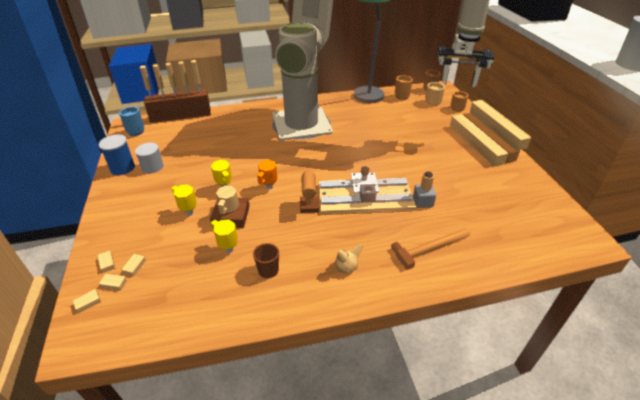

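View pics/top0.png

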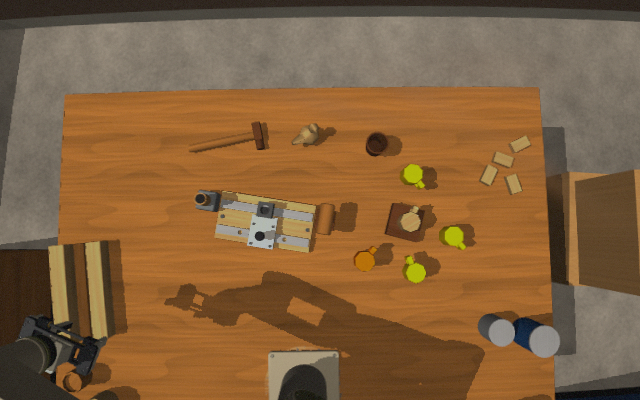

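Top view: the slide is at (215–315, 190–250), with knob at (260,236), socket boss at (265,209), hand rest at (326,218) and sander at (205,200). The candidates for the blank are the natural-wood one on the dark stand at (410,221), yellow ones at (413,174), (454,236) and (415,271), and an orange one at (365,260). The wooden one on the dark stand fits the description, so I'll confirm it in an enlarged crop.

```bash
cat > h.py <<'E'
import numpy as np,cv2
from scipy.spatial.transform import Rotation as R
def ray(c,uv,Tcw=None):
    p=cv2.undistortPoints(np.array([[uv]],float),c["K"],np.array(c["D"],float))[0,0]
    if Tcw is None: Tcw=np.linalg.inv(c["extrinsics"])
    d=Tcw[:3,:3]@np.array([p[0],p[1],1.]); return Tcw[:3,3],d
def onz(c,uv,z,Tcw=None):
    o,d=ray(c,uv,Tcw); return o+d*(z-o[2])/d[2]
def wristT(s,c):
    T=np.eye(4);T[:3,:3]=R.from_rotvec(s["orientation"]).as_matrix();T[:3,3]=s["tool_pos"]; return T@c["mount"]
E
python3 - <<'E'
from h import *;import pickle
d=pickle.load(open("cams.pkl","rb"));c=d["top"]
im=c["image"][160:290,190:440]
cv2.imwrite("pics/crop0.png",cv2.resize(im,None,fx=3.2,fy=3.2,interpolation=cv2.INTER_CUBIC))
for n,uv,z in [("knob",(260,236),.086),("sock",(265,209),.066),("rest",(326,218),.1),("sander",(203,199),.115),("blank",(410,221),.102),("handle",(416,210),.09),("stand",(405,222),.036)]:
    print(n,np.round(onz(c,uv,z),3))
E
```

```text
knob [0.466 0.119 0.086]
sock [0.546 0.107 0.066]
rest [ 0.516 -0.075  0.1  ]
sander [0.575 0.281 0.115]
blank [ 0.503 -0.32   0.102]
handle [ 0.536 -0.342  0.09 ]
stand [ 0.502 -0.321  0.036]
```

View pics/crop0.png

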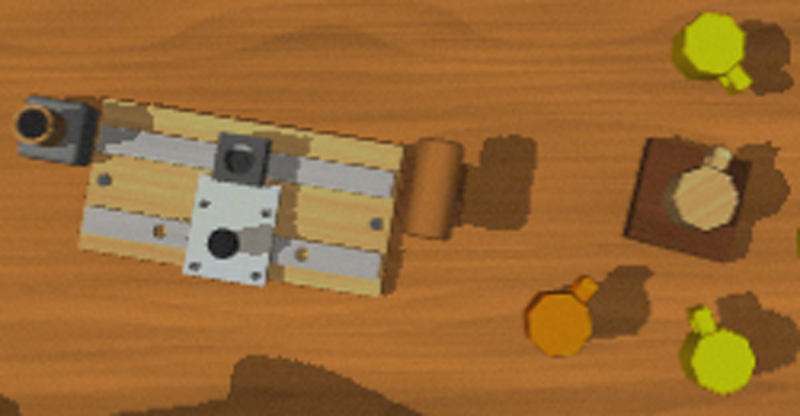

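The crop confirms it: the natural-wood eight-sided blank on the dark stand is at crop (706,197), with its handle up-right at (720,158). The orange and yellow ones are look-alikes. The hand rest is at the slide's world −y end, so the target is carriage −0.070. Next I'll move above the knob.

```bash
python3 -m inch '[244,-438,0,12,100,244,-438,0,12,100,244,-438,0,12,100,244,-438,0,12,100,244,-438,0,12,100,244,-438,0,12,100,244,-438,0,12,100,244,-438,0,12,100,244,-438,0,12,100,244,-438,0,12,100]' 20
python3 - <<'E'
from plant import robot
s=robot.read_state();print(s["t"],s["tool_pos"],s["orientation"],s["q"])
E
```

```text
t: 0.93
tool_pos: [0.4247, 0.1919, 0.2184]
orientation: [-0.265, -3.13, -0.0]
force: [0.2, 0.6, -0.1]
opening: 0.0927
gripper_force: 0.0
0.9333 [0.42473404 0.19185099 0.21844061] [-2.65463339e-01 -3.13023278e+00 -2.34774225e-05] [ 3.14132903e-01 -2.39793691e-01  1.84525242e+00  6.17843790e-05
  1.53624199e+00 -1.08745792e+00]
```

```bash
python3 -m inch '[41,-73,0,0,100,41,-73,0,0,100,41,-73,0,0,100,41,-73,0,0,100]'
python3 - <<'E'
from plant import robot,read_camera
from h import *;import pickle
s=robot.read_state();c=read_camera("wrist");pickle.dump((s,c),open("w1.pkl","wb"))
cv2.imwrite("pics/w1.png",c["image"]);T=wristT(s,c);print(s["tool_pos"],s["orientation"],s["force"]);print(np.round(T,3),c["K"],c["D"])
E
```

```text
t: 1.27
tool_pos: [0.4659, 0.1188, 0.2182]
orientation: [-0.273, -3.129, 0.0]
force: [-0.2, 1.1, -0.2]
opening: 0.093
gripper_force: 0.0
[0.46587967 0.11878592 0.21816811] [-2.73128355e-01 -3.12873483e+00  3.68304777e-04] [-0.23210794  1.07663185 -0.22068453]
[[ 0.174  0.954  0.244  0.399]
 [ 0.985 -0.168 -0.044  0.13 ]
 [-0.001  0.248 -0.969  0.384]
 [ 0.     0.     0.     1.   ]] [[325.95158065   0.         321.40433985]
 [  0.         325.95158065 203.0154569 ]
 [  0.           0.           1.        ]] [-0.04816622  0.          0.          0.          0.        ]
```

View pics/w1.png

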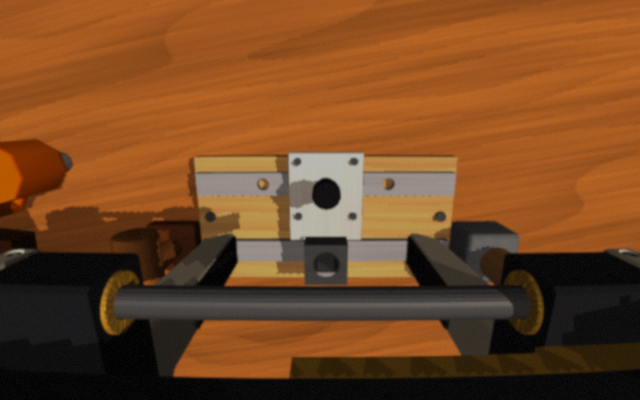

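Wrist view: knob at about (326,193), bore at (327,264). The plate edges and screws run parallel to the image axes, so the yaw is right.

Run:
```python
from h import *;import pickle
s,c=pickle.load(open("w1.pkl","rb"));T=wristT(s,c)
g=cv2.cvtColor(c["image"],cv2.COLOR_BGR2GRAY)
m=np.zeros_like(g);m[170:215,300:350]=(g[170:215,300:350]<60)
n,l,st,ce=cv2.connectedComponentsWithStats(m);i=1+np.argmax(st[1:,4]);print(st[i],ce[i])
k=onz(c,ce[i],.082,T);b=onz(c,(327,263),.066,T);print("knob",k,"sock",b,np.linalg.norm((k-b)[:2]))
for a,bb in [((297,161),(354,161)),((298,216),(354,216))]:
    v=onz(c,a,.04,T)-onz(c,bb,.04,T);print(np.degrees(np.arctan2(v[1],v[0])),np.linalg.norm(v))
l=onz(c,(195,165),.02,T)-onz(c,(457,163),.02,T);print(np.degrees(np.arctan2(l[1],l[0])))
```

```text
[312 179  28  30 649] [325.53312789 193.4422188 ]
knob [0.46652012 0.12199416 0.082     ] sock [0.5446394  0.11024359 0.066     ] 0.07899808656003297
-99.97344531561127 0.06012830568436406
-99.97223324945345 0.06161150324083148
-99.53346520775648
```

```bash
python3 -m inch '[1,3,-40,0,100,1,3,-80,0,100,1,3,-120,0,80,1,3,-145,0,70,1,3,-160,0,60,1,3,-160,0,50,1,3,-160,0,0,1,3,-160,0,0,1,3,-160,0,0,1,3,-160,0,0]' 30;python3 -m inch '[0,0,0,0,0,0,0,0,0,0,0,0,0,0,0]' 30
```

```text
t: 2.15
tool_pos: [0.4678, 0.1244, 0.0605]
orientation: [0.265, 3.127, 0.001]
force: [-0.1, 0.9, -0.3]
opening: 0.0444
gripper_force: 0.0
t: 2.4
tool_pos: [0.467, 0.1238, 0.0593]
orientation: [0.266, 3.129, 0.0]
force: [-0.6, -0.8, 2.7]
opening: 0.0272
gripper_force: 30.0
```

Gripped. I'll lift about 11.5 mm and check the force.

```bash
python3 -m inch '[0,0,4,0,0,0,0,8,0,0,0,0,11.5,0,0,0,0,11.5,0,0,0,0,11.5,0,0]' 40
```

```text
t: 2.82
tool_pos: [0.4668, 0.1238, 0.07]
orientation: [0.266, 3.13, 0.0]
force: [6.1, 0.7, -8.6]
opening: 0.0269
gripper_force: 40.0
```

```bash
python3 -m inch '[-1.4,-8,0,0,0,-2.8,-16,0,0,0,-4.3,-25,0,0,0,-5.8,-34,0,0,0,-7.3,-43,0,0,0,-8.8,-52,0,0,0,-10.2,-60,0,0,0,-11.3,-66,0,0,0,-11.9,-69,0,0,0,-11.9,-69,0,0,0]'
```

```text
t: 3.65
tool_pos: [0.4545, 0.054, 0.0697]
orientation: [0.267, 3.13, -0.001]
force: [5.4, -3.2, -7.5]
opening: 0.0267
gripper_force: 40.0
```

Run:
```python
from plant import robot,read_camera
from h import *;import pickle
s=robot.read_state();c=read_camera("top");pickle.dump(c,open("t1.pkl","wb"))
print(s["tool_pos"],s["force"],s["opening"])
print((s["tool_pos"]-np.array([.4668,.1238,.07]))*1000)
```

```text
[0.45453062 0.05396437 0.06971335] [ 5.4157679  -3.20300656 -7.47281541] 0.026697803065586414
[-12.26938115 -69.83562972  -0.28664556]
```

```bash
python3 -m inch '[0,0.7,-4,0,0,0,0.7,-8,0,0,0,0.7,-11.5,0,0,0,0.7,-11.5,0,0,0,0.7,-11.5,0,0,0,0.7,-11.5,0,0]'
```

```text
t: 4.2
tool_pos: [0.455, 0.0555, 0.0593]
orientation: [0.265, 3.13, -0.0]
force: [0.6, -1.6, 5.2]
opening: 0.0266
gripper_force: 40.0
```

```bash
python3 -m inch '[0,0,0,0,80,0,0,0,0,80,0,0,0,0,80,0,0,40,0,80,0,0,80,0,80,0,0,120,0,90,0,0,159,0,100,0,0,159,0,100,0,0,159,0,100]'
python3 - <<'E'
from plant import robot,read_camera
from h import *;import pickle
s=robot.read_state();c=read_camera("wrist");pickle.dump((s,c),open("w2.pkl","wb"))
cv2.imwrite("pics/w2.png",c["image"]);T=wristT(s,c);print(s["tool_pos"],s["force"])
g=cv2.cvtColor(c["image"],cv2.COLOR_BGR2GRAY)
m=np.zeros_like(g);m[170:215,300:350]=(g[170:215,300:350]<60)
n,l,st,ce=cv2.connectedComponentsWithStats(m);i=1+np.argmax(st[1:,4]);print(st[i],ce[i]);print(onz(c,ce[i],.082,T))
E
```

```text
t: 4.95
tool_pos: [0.4563, 0.0557, 0.2205]
orientation: [0.265, 3.125, 0.001]
force: [-0.3, 0.3, 0.4]
opening: 0.0823
gripper_force: 0.0
[0.45626217 0.05569857 0.22048973] [-0.29838528  0.32989738  0.3524799 ]
[307 176  28  30 643] [320.37013997 190.56609642]
[0.45469467 0.05451661 0.082     ]
```

View pics/w2.png

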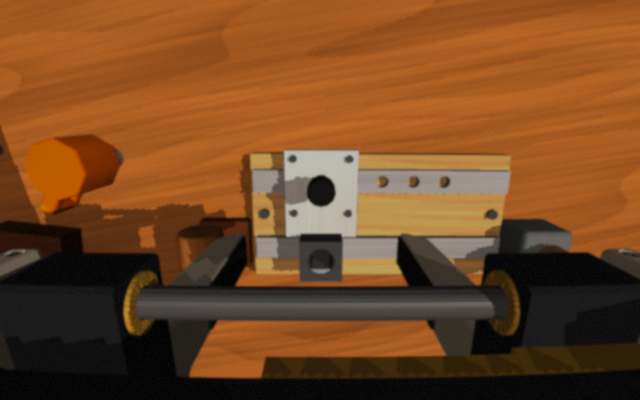

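The carriage is at the hand-rest end: three holes show to the right of the plate, and the knob at (320,190) is its home size. It moved 68.5 mm, which is within play and calibration error. Now over to the blank.

```bash
python3 -m inch '[44,-376,30,-22,100,44,-376,30,-22,100,44,-376,30,-22,100,44,-376,30,-22,100,44,-376,30,-22,100,44,-376,30,-22,100,44,-376,30,-22,100,44,-376,30,-22,100,44,-376,30,-22,100,44,-376,30,-22,100]'; python3 -m inch '[0,0,0,0,100,0,0,0,0,100]'
python3 - <<'E'
from plant import robot,read_camera
from h import *;import pickle
s,c=pickle.load(open("w2.pkl","rb"));T=wristT(s,c);print("sock",onz(c,(321,261),.066,T))
s=robot.read_state();c=read_camera("wrist");pickle.dump((s,c),open("w3.pkl","wb"))
cv2.imwrite("pics/w3.png",c["image"]);print(s["tool_pos"],s["orientation"],s["q"])
E
```

```text
t: 5.83
tool_pos: [0.4968, -0.3258, 0.2441]
orientation: [-0.863, -3.016, 0.0]
force: [0.8, 0.5, -0.2]
opening: 0.0932
gripper_force: 0.0
t: 6.0
tool_pos: [0.4976, -0.3197, 0.2451]
orientation: [-0.858, -3.018, -0.003]
force: [0.3, 0.4, -0.4]
opening: 0.0929
gripper_force: 0.0
sock [0.53399127 0.04151461 0.066     ]
[ 0.49763831 -0.31967335  0.24507126] [-0.85848736 -3.01800895 -0.00332308] [-6.58014436e-01  1.02070707e-01  1.47081177e+00  5.32827670e-04
  1.57307748e+00 -1.67454089e+00]
```

View pics/w3.png

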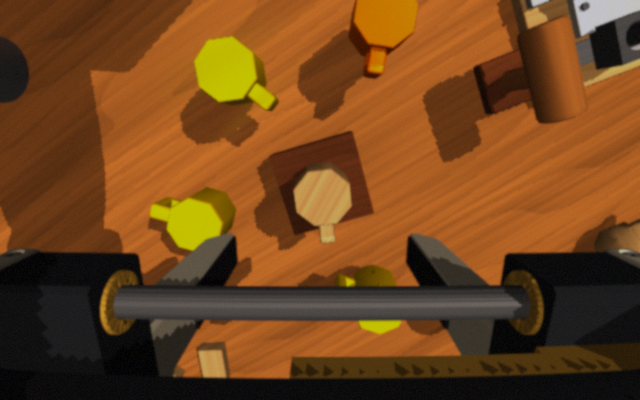

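Blank top is at (323,196) with its handle at (327,233). Yellow look-alikes surround it with ample clearance.

Run:
```python
from h import *;import pickle
s,c=pickle.load(open("w3.pkl","rb"));T=wristT(s,c)
im=c["image"];hsv=cv2.cvtColor(im,cv2.COLOR_BGR2HSV)
print(hsv[196,323],hsv[233,327],hsv[180,285])
x0,y0,x1,y1=265,150,385,250
m=np.zeros(im.shape[:2],np.uint8);m[y0:y1,x0:x1]=((hsv[...,2]>120)&(hsv[...,1]<150))[y0:y1,x0:x1]
m=cv2.morphologyEx(m,cv2.MORPH_OPEN,np.ones((3,3)))
n,l,st,ce=cv2.connectedComponentsWithStats(m);i=1+np.argmax(st[1:,4]);print(n,st[1:],ce[1:])
b=(l==i).astype(np.uint8)
o=cv2.morphologyEx(b,cv2.MORPH_OPEN,cv2.getStructuringElement(2,(25,25)))
cn=max(cv2.findContours(o,0,2)[0],key=cv2.contourArea)
print("oct",cv2.approxPolyDP(cn,4,True)[:,0].tolist(),cv2.boundingRect(cn))
P=np.array([onz(c,p,.102,T)[:2] for p in cn[:,0]]);M=cv2.moments(P.astype(np.float32).reshape(-1,1,2))
ctr=np.array([M["m10"]/M["m00"],M["m01"]/M["m00"]]);print("ctr",ctr, "area",M["m00"],"want",0.8284*.056**2)
hd=(m>0)&(o==0);ys,xs=np.nonzero(hd);k=ys>225;h=(xs[k].mean(),ys[k].mean());print("h",h,k.sum())
for z in(.09,.1):
    v=onz(c,h,z,T)[:2]-ctr;print(z,np.degrees(np.arctan2(v[1],v[0])),np.linalg.norm(v))
# flat sides: fit lines by angle histogram of edges about hull
ap=cv2.approxPolyDP(cn,3,True)[:,0]
for a,bq in zip(ap,np.roll(ap,-1,0)):
    v=(onz(c,bq,.102,T)-onz(c,a,.102,T))[:2];print(round(np.degrees(np.arctan2(v[1],v[0])),1),round(np.linalg.norm(v)*1000,1))
big=cv2.resize(im[140:260,250:400],None,fx=5,fy=5,interpolation=cv2.INTER_CUBIC);cv2.imwrite("pics/w3c.png",big)
```

```text
[ 16 157 196] [ 18 152 198] [  9 200  88]
6 [[311 171  16  28 118]
 [298 190   3   3   9]
 [329 190  20  33 214]
 [302 200  10  16  62]
 [322 230  12  12  86]] [[318.77118644 184.75423729]
 [299.         191.        ]
 [339.51401869 207.14018692]
 [306.46774194 207.30645161]
 [326.61627907 236.91860465]]Traceback (most recent call last):
  File "<stdin>", line 11, in <module>
ValueError: max() iterable argument is empty
```

```bash
cat > oc.py <<'E'
from h import *;import pickle
def run(c,T,box,z,S):
    im=c["image"];hsv=cv2.cvtColor(im,cv2.COLOR_BGR2HSV);x0,y0,x1,y1=box
    m=np.zeros(im.shape[:2],np.uint8);m[y0:y1,x0:x1]=((hsv[...,2]>140)&(hsv[...,1]<190)&(hsv[...,0]>12))[y0:y1,x0:x1]
    n,l,st,ce=cv2.connectedComponentsWithStats(m);i=1+np.argmax(st[1:,4]);print(st[i],ce[i])
    b=(l==i).astype(np.uint8);o=cv2.morphologyEx(b,cv2.MORPH_OPEN,cv2.getStructuringElement(2,(S,S)))
    cn=max(cv2.findContours(o,0,2)[0],key=cv2.contourArea)
    P=np.array([onz(c,p,z,T)[:2] for p in cn[:,0]]);
    M=cv2.moments((P*1000).astype(np.float32).reshape(-1,1,2));ctr=np.array([M["m10"],M["m01"]])/M["m00"]/1000
    print("rect",cv2.boundingRect(cn),"ctr",ctr,"area",M["m00"],"want",.8284*56**2)
    ys,xs=np.nonzero((m>0)&(o==0));k=ys>cn[:,0,1].max()-2;h=(xs[k].mean(),ys[k].mean());print("h",h,k.sum())
    for zz in(z-.012,z-.002):
        v=onz(c,h,zz,T)[:2]-ctr;print(zz,"ang",np.degrees(np.arctan2(v[1],v[0])),np.linalg.norm(v))
    ap=cv2.approxPolyDP(cn,3,True)[:,0]
    for a,q in zip(ap,np.roll(ap,-1,0)):
        v=(onz(c,q,z,T)-onz(c,a,z,T))[:2];print(round(np.degrees(np.arctan2(v[1],v[0])),1),round(np.linalg.norm(v)*1000,1))
    return o
E
python3 - <<'E'
from oc import *
s,c=pickle.load(open("w3.pkl","rb"));T=wristT(s,c)
o=run(c,T,(265,150,385,250),.102,25)
im=c["image"].copy();cv2.drawContours(im,cv2.findContours(o,0,2)[0],-1,(255,0,0),1)
cv2.imwrite("pics/w3c.png",cv2.resize(im[140:260,250:400],None,fx=5,fy=5,interpolation=cv2.INTER_NEAREST))
E
```

```text
[ 294  169   58   75 2827] [322.93526707 200.74743544]
rect (295, 169, 56, 59) ctr [ 0.50323959 -0.32197833] area 2393.5712399594486 want 2597.8624
h (np.float64(327.0787401574803), np.float64(234.79921259842519)) 254
0.09 ang -25.313488117763423 0.04238322874120693
0.09999999999999999 ang -24.987386972555733 0.03879037416858848
-101.7 22.4
-65.7 14.1
-32.9 13.0
-6.8 15.7
32.5 26.3
77.6 9.5
109.0 19.9
143.2 18.1
177.0 14.5
-148.4 19.3
```

View pics/w3c.png

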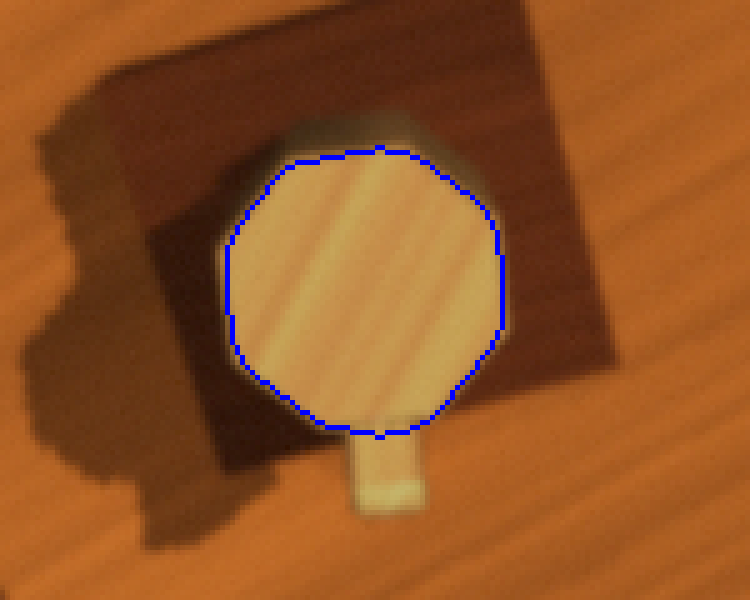

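The blank's face outlines are about 6° off the tool, with the handle at about −25.5°. I'll rotate +6° and go to a hover.

```bash
python3 -m inch '[4,-2,-30,6,100,4,-2,-70,6,100,4,-2,-110,6,100,4,-2,-110,6,100,4,-2,-110,6,100,4,-2,-110,6,100]'
python3 - <<'E'
from plant import robot
import numpy as np
s=robot.read_state();print(s["tool_pos"]); r=s["orientation"];print(2*np.degrees(np.arctan2(r[1],r[0]))%180-90)
E
```

```text
t: 6.55
tool_pos: [0.5035, -0.3219, 0.1399]
orientation: [0.696, 3.062, -0.001]
force: [0.7, -0.1, 1.6]
opening: 0.0927
gripper_force: 0.0
[ 0.50346687 -0.32193698  0.13990519]
64.36901486403164
```

```bash
python3 -m inch '[0,0,-35,0,100,0,0,-65,0,100,0,0,-84,0,100,0,0,-84,0,100,0,0,-84,0,40,0,0,-84,0,40,0,0,-84,0,40,0,0,-84,0,40,0,0,-84,0,40]' 25; python3 -m inch '[0,0,0,0,40,0,0,0,0,40,0,0,0,0,40]' 30
```

```text
t: 7.3
tool_pos: [0.5035, -0.3232, 0.0555]
orientation: [0.698, 3.061, -0.002]
force: [-0.2, 0.2, -0.3]
opening: 0.064
gripper_force: 0.0
t: 7.55
tool_pos: [0.5031, -0.3227, 0.0545]
orientation: [0.699, 3.062, -0.0]
force: [-0.9, 1.8, 6.4]
opening: 0.0559
gripper_force: 30.0
```

```bash
python3 -m inch '[0,0,20,0,40,0,0,50,0,40,0,0,90,0,40,0,0,130,0,40,0,0,150,0,40,0,0,150,0,40,0,0,150,0,40]' 40; python3 -m inch '[8,90,0,8,40,16,180,0,15.8,40,24,270,0,15.8,40,30,355,0,15.8,40,30,355,0,15.8,40,30,355,0,15.8,40,30,355,0,15.8,40,30,355,0,15.8,40,30,355,0,15.8,40,30,355,0,15.8,40]' ;python3 -m inch '[0,0,0,0,40,0,0,0,0,40,0,0,0,0,40,0,0,0,0,40]';  python3 - <<'E'
from plant import robot,read_camera
from h import *;import pickle
s=robot.read_state();c=read_camera("wrist");pickle.dump((s,c),open("w4.pkl","wb"))
d=read_camera("scene");pickle.dump(d,open("s4.pkl","wb"))
a=c["image"][100:300,200:440];b=d["image"][90:250,280:440]
cv2.imwrite("pics/w4.png",np.hstack([cv2.resize(a,(440,400),interpolation=2),cv2.resize(b,(360,400),interpolation=2)]))
r=s["orientation"];print(s["tool_pos"],r,2*np.degrees(np.arctan2(r[1],r[0]))%180-90,s["opening"])
E
```

```text
t: 8.13
tool_pos: [0.503, -0.3229, 0.2043]
orientation: [0.698, 3.061, -0.001]
force: [0.2, 0.5, -3.0]
opening: 0.0561
gripper_force: 40.0
t: 8.97
tool_pos: [0.5305, 0.0373, 0.1999]
orientation: [-0.263, -3.125, -0.002]
force: [0.7, -0.5, -2.9]
opening: 0.0559
gripper_force: 40.0
t: 9.3
tool_pos: [0.5322, 0.0313, 0.2028]
orientation: [-0.274, -3.128, 0.001]
force: [0.3, -0.0, -2.3]
opening: 0.0557
gripper_force: 40.0
[0.53216485 0.0312794  0.2027551 ] [-2.73810457e-01 -3.12827173e+00  5.10605632e-04] 79.99555972359718 0.05570965579359822
```

View pics/w4.png

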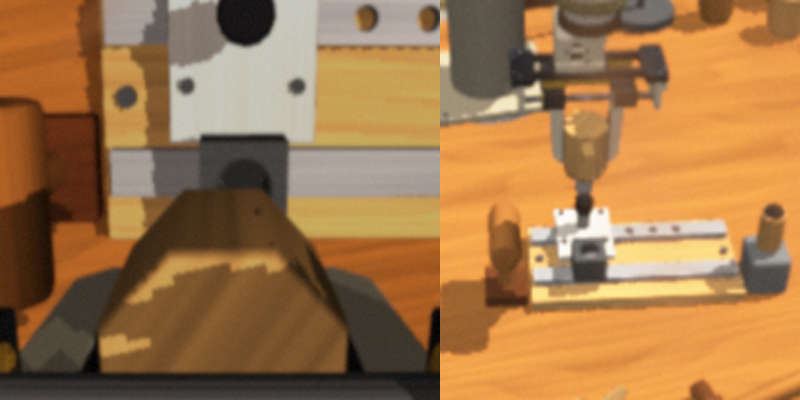

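Blank gripped square, handle on the far side from the knob; the boss is at crop x≈244, with its top's knob-side edge at crop y≈150. I'll compute the remaining offset.

Run:
```python
from h import *;import pickle
u=np.array([.985,-.171]);v=np.array([.171,.985])
s,c=pickle.load(open("w4.pkl","rb"));T=wristT(s,c)
f=240/440
for uv in [(200+244*f,192),(200+244*f,175)]:
    p=onz(c,uv,.066,T)[:2];print(p@u,p@v)
print("tcp",s["tool_pos"][:2]@u,s["tool_pos"][:2]@v)
s2,c2=pickle.load(open("w2.pkl","rb"));T2=wristT(s2,c2);g=cv2.cvtColor(c2["image"],6)
print(np.round(g[225:290,321]).tolist());print(g[262,290:352].tolist())
for r in range(232,284,1):
    pass
P=lambda uv:(onz(c2,uv,.066,T2)[:2]@u,onz(c2,uv,.066,T2)[:2]@v)
print(P((300,261)),P((342,261)),P((321,247)),P((321,280)),P((321,261)))
```

```text
0.5176123631571772 0.13224158070090805
0.5013108122790962 0.13214820382814804
tcp 0.5188336002414454 0.12181039438955998
[182, 181, 179, 181, 180, 182, 179, 166, 131, 70, 29, 22, 21, 18, 22, 22, 35, 49, 56, 59, 62, 59, 58, 56, 47, 36, 33, 33, 34, 35, 30, 37, 35, 34, 36, 37, 35, 40, 45, 47, 46, 46, 52, 71, 107, 132, 137, 129, 103, 75, 64, 64, 62, 60, 62, 69, 84, 97, 100, 100, 91, 66, 37, 26, 30]
[94, 93, 94, 89, 93, 92, 94, 91, 89, 77, 67, 60, 60, 59, 61, 59, 58, 52, 45, 35, 27, 30, 34, 42, 46, 46, 47, 46, 45, 43, 43, 40, 39, 34, 32, 37, 31, 34, 31, 23, 20, 14, 25, 28, 43, 51, 60, 63, 61, 64, 67, 83, 115, 142, 153, 154, 151, 154, 151, 153, 153, 153]
(np.float64(0.5189487994691342), np.float64(0.10983511133346026)) (np.float64(0.518843024674405), np.float64(0.1545737639328873)) (np.float64(0.5028649074051225), np.float64(0.13217092702541244)) (np.float64(0.5413016425969996), np.float64(0.13225112524075894)) (np.float64(0.5188824070545162), np.float64(0.13220440040531728))
```

```bash
python3 -m inch '[1.6,10.7,-20,0.2,40,1.6,10.7,-50,0.2,40,1.6,10.7,-75,0.2,40,1.6,10.7,-82,0.2,40,1.6,10.7,-82,0.2,40,1.6,10.7,-82,0.2,40,1.6,10.7,-82,0.2,40,1.6,10.7,-82,0.2,40,1.6,10.7,-82,0.2,40]'
python3 - <<'E'
from plant import robot,read_camera
from h import *;import pickle
u=np.array([.985,-.171]);v=np.array([.171,.985])
d=read_camera("scene");s=robot.read_state()
cv2.imwrite("pics/s5.png",cv2.resize(d["image"][120:220,300:460],(800,500),interpolation=2))
r=s["orientation"];p=s["tool_pos"];print(p,p[:2]@u,p[:2]@v,2*np.degrees(np.arctan2(r[1],r[0]))%180-90)
E
```

```text
t: 10.15
tool_pos: [0.5354, 0.0431, 0.1235]
orientation: [0.266, 3.127, 0.0]
force: [-0.6, 0.6, -2.9]
opening: 0.0557
gripper_force: 40.0
[0.53510786 0.04314809 0.12312938] 0.519702919638686 0.13400431419737646 80.29135258926212
```

View pics/s5.png

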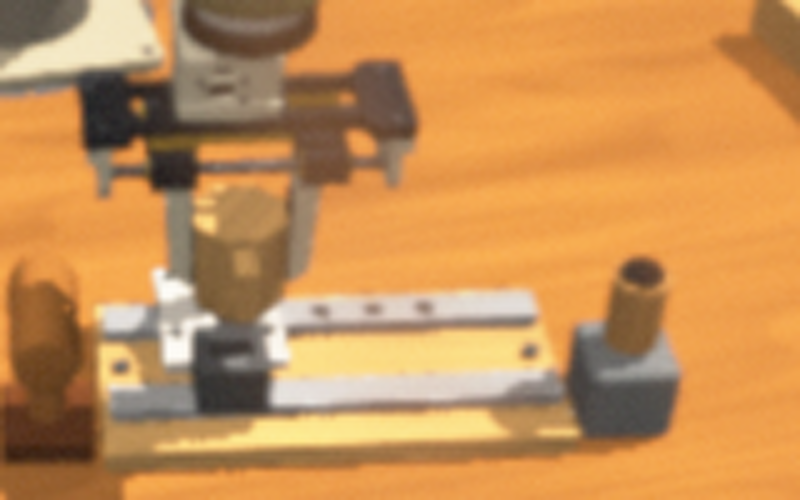

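The blank hangs just above the boss (blank bottom (240,318), boss top (235,345)). I'll correct by about 1 mm and descend slowly.

```bash
python3 -m inch '[-1.3,-1.2,-3,0,40,-1.3,-1.2,-6,0,40,-1.3,-1.2,-8,0,40,-1.3,-1.2,-10,0,40,-1.3,-1.2,-12,0,40,-1.3,-1.2,-13,0,40,-1.3,-1.2,-14,0,40,-1.3,-1.2,-14,0,40]'
```

```text
t: 10.87
tool_pos: [0.5338, 0.0418, 0.108]
orientation: [0.266, 3.128, -0.0]
force: [6.3, -2.1, -1.9]
opening: 0.0558
gripper_force: 40.0
```

Entering (6 mm in) with a light side force towards +x. I'll ease that way and continue.

```bash
python3 -m inch '[0.6,-0.2,-2,0,40,0.6,-0.2,-5,0,40,0.6,-0.2,-8,0,40,0.6,-0.2,-11,0,40,0.6,-0.2,-13,0,40,0.6,-0.2,-13,0,40]'
```

```text
t: 11.37
tool_pos: [0.5339, 0.0417, 0.0942]
orientation: [0.266, 3.129, -0.0]
force: [7.0, -1.8, -3.5]
opening: 0.0558
gripper_force: 40.0
```

```bash
python3 -m inch '[0.6,-0.2,-3,0,40,0.6,-0.2,-6,0,40,0.6,-0.2,-8,0,40,0.6,-0.2,-9,0,40,0.6,-0.2,-9.7,0,40,0.6,-0.2,-9.7,0,40]'
```

```text
t: 11.87
tool_pos: [0.5341, 0.0417, 0.0847]
orientation: [0.266, 3.13, 0.0]
force: [5.6, -1.2, -3.7]
opening: 0.0558
gripper_force: 40.0
```

Nearly home. I'll press a little for contact, then check.

```bash
python3 -m inch '[0.4,-0.2,-0.7,0,40,0.4,-0.2,-1.4,0,40,0.4,-0.2,-1.4,0,40,0.4,-0.2,-1.4,0,40]'
```

```text
t: 12.2
tool_pos: [0.5342, 0.0416, 0.0845]
orientation: [-0.265, -3.13, -0.0]
force: [-1.0, -0.3, 8.7]
opening: 0.0556
gripper_force: 40.0
```

Contact at exactly the predicted 0.0845. Releasing and retreating.

```bash
python3 -m inch '[0,0,0.5,0,60,0,0,0.5,0,80,0,0,0.5,0,100,0,0,0.5,0,100,0,0,0.5,0,100,0,0,0.5,0,100,0,0,30,0,100,0,0,70,0,100,0,0,110,0,100,0,0,150,0,100]'; python3 -m inch '[-80,14,20,0,100,-80,14,20,0,100,-80,14,20,0,100,-80,14,20,0,100,-80,14,20,0,100]'
python3 - <<'E'
from plant import robot,read_camera
from h import *
c=read_camera("wrist");d=read_camera("scene");s=robot.read_state();print(s["t"],s["tool_pos"],s["force"])
a=c["image"][110:310,200:440];b=d["image"][130:220,290:440]
cv2.imwrite("pics/f6.png",np.vstack([cv2.resize(a,(360,300),interpolation=2),cv2.resize(b,(360,216),interpolation=2)]) if 0 else np.hstack([cv2.resize(a,(400,400),interpolation=2),cv2.resize(b,(400,400),interpolation=2)]))
E
```

```text
t: 13.03
tool_pos: [0.5337, 0.0415, 0.2347]
orientation: [-0.266, -3.129, 0.0]
force: [0.5, 0.7, 0.5]
opening: 0.0926
gripper_force: 0.0
t: 13.45
tool_pos: [0.4547, 0.0554, 0.2536]
orientation: [0.265, 3.129, 0.0]
force: [0.2, -0.2, -1.3]
opening: 0.0934
gripper_force: 0.0
13.55 [0.45488092 0.05525594 0.25281397] [0.86026947 0.42366464 0.20873589]
```

View pics/f6.png

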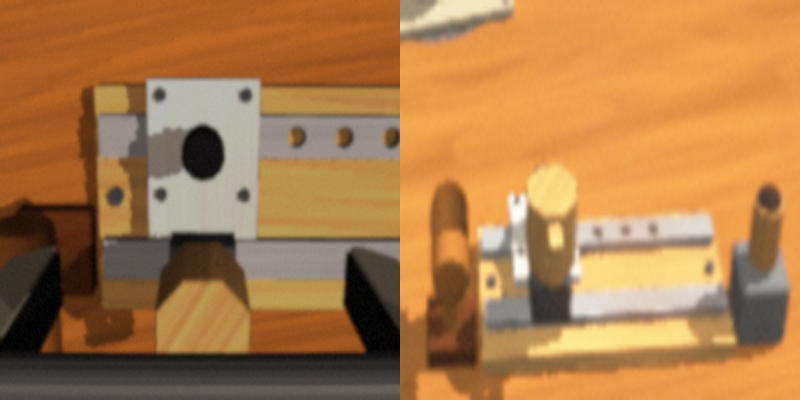

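The blank sits flush and upright on the boss, with its handle facing the far side from the knob (right panel, (555,235)). The knob at (203,152) is down, the carriage is at the hand-rest end, and the gripper is clear.

```bash
python3 -c "
from plant import job
print(job.close_job())"
```

```text
the job is handed in; nothing more can be done
None
```

The job is handed in: the carriage is pinned in the last hole at the hand-rest end, and the blank is fully home in the socket with its handle away from the knob and the gripper clear, after about 13.6 s of robot time.

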